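# Set the preset counter to 472

### The arm

A 7-joint arm with a two-finger parallel gripper is mounted at the origin on a cart in front of the work surface, level with it; the furniture and walls round the work are solid. World frame = base frame: x ahead of the robot, y to its left, z up, the work surface at z = 0. Lengths are in m, angles in rad, forces in N, time in s.
With the tool pointing down it reaches from about 0.35 to 0.9 m from the base axis. Payload 8.1 kg.
Tool frame: the origin (TCP) lies at the very end of the fingers, on their centre line; the grasp point (between the pads) lies 19 mm behind it (arm.tcp_to_grasp is the distance from the TCP to the grasp point, in m); z points along the fingers, y is the line along which they close (so a half turn about z gives the same grasp; the last joint's range is limited). The gripper opens to 92 mm and grips with 3 to 60 N. Pads are 19 mm wide; open, the fingers measure 130 mm over their backs; the gripper's body (75 mm by 190 mm) begins 47 mm behind the grasp point.
Start: joints at [-1.375, 0.434, 0.025, 1.573, -0.012, 1.134, -0.075], TCP at [0.184, 0.597, 0.227] pointing down, gripper open.
Joint ranges: [-2.62, 2.62], [-0.44, 2.09], [-1.27, 1.32], [0.08, 2.57], [-1.32, 4.46], [0.12, 2], [-2.74, 2.74]. Speed limits (rad/s): [2.22, 2.22, 3.01, 3.01, 3.14, 3.14, 3.14].

### API

Orientations are given as a rotation vector (axis times angle).
In Python, from cell import arm gives the robot as it stands.
- The arm moves only by the shell command python3 nudge.py 'ROWS' [FORCE]. ROWS is a JSON list of rows, 1 to 10 of them, each an object with the fields sx, sy, sz (the shift in m), turn (a turn about the tool's z in rad), aperture (the opening from 0.0 (shut) to 1.0 (fully open)); a field left out counts as zero (the opening has to be given); each row shifts and turns the commanded pose from where the row before left it, along the tool's axes as they then stand; what a row does not reach is not made up. A row lasts 1/10 s, in which the tool goes at most 0.05 m and 0.15 rad, less where a joint would pass 70% of its speed; a pose out of reach is approached as far as the arm can. The fingers move at their own pace and stop on an object; FORCE is the grip in N (left out, the last holds). Time passes only in rows, so rows that do not move let the fingers close. It prints the time, the measured TCP pose, the force, the opening and the grip force at its end. Input that does not fit is refused with a message, and nothing moves.
- arm.observe(): the state, without advancing time (a new reading comes with each control period).
- arm.get_image(name): name is "side" or "top"; returns a dict with "image" (480x640x3 uint8, blue, green, red), "fx", "fy", "cx", "cy" (pixels), "cam_to_world" (4x4, takes a point from camera to world coordinates). Camera axes: x right, y down, z forward; pixel columns grow to the right and rows downward; lengths in m; the calibration is good to about 2 mm. A picture is of the moment at which its call begins. There is no depth.
- arm.sign_off(): hands the job in; it is judged then, once.
The state is a dict: "clock": time; "joints": joint angles; "dq": joint speeds; "joint_efforts": joint torques, N m; "position": TCP position; "ee_rot": TCP orientation; "force": force on the tool from outside, world axes, zero at the start; "ft_torque": the same for the moment, N m; "width": opening from 0.0 (shut) to 1.0 (fully open); "gripper_force": force on a finger pad.
Only numpy, scipy, OpenCV 4.12 (cv2) and the standard library are available. Lean on these libraries where they do the work, as an engineer would, in place of code of your own. Each camera call takes 0.05 s, during which the arm holds its last target. There are 200 camera calls.

### The job

Set the preset counter on the bench to 472 for the next batch of screws: lift its clear hinged cover, turn the three thumbwheels until the windows read 4, 7, 2 from left to right (as the robot sees them), each wheel clicked fully into place, then close the cover completely. Leave the bolt, the nut and the marker beside the counter where they are.

Things in the scene. Friction and masses are not known exactly. Their poses are not given: they have to be found in the camera images.
- counter: preset counter, grey box, black end cheeks, fixed on the bench. Origin on the bench below the middle of the wheel axle; own x to its rear (away from robot at yaw 0), y left, z up. Box x -75..65, y -125..65 mm, flat deck at z = 62 (cheeks 1.5 higher, display at right rear 4 higher). Three wheels side by side, pitch 32 mm, on one axle along y at z = 44: hundreds left (+y), tens, units right
- hundreds_rim_top (a point): fixed point over the axle at tooth-tip height, z = 76 mm (14 above the deck), mid-width of the left wheel's 12 mm wide toothed rim. 10 teeth: bars along y, diameter 6 mm, centre lines 29 mm from the axle; rim between them radius 21. With a digit clicked in, one tooth is at the top, one 36 degrees to each side (centre 17 mm off in x, its tip 8.5 mm above the deck); the rest are below the deck
- tens_rim_top (a point): the same point of the middle wheel. Pushing teeth along the counter's +x (away from the robot) by one tooth spacing raises a wheel's digit by 1, pulling them toward -x lowers it by 1. 3 to 5 N at the teeth moves a wheel
- units_rim_top (a point): the same point of the right wheel. On every wheel a spring roller inside clicks it to the nearest digit as soon as the teeth are let go (so a push of more than half a tooth spacing, 18 degrees, is enough)
- hundreds_window (a point): fixed point: centre of the left wheel's digit window, 13 x 14 mm, on the deck, 14 mm left (+y) of its toothed rim; the digit facing up in it is the one set. White digits about 10 mm tall on a black drum, tops away from the robot. The black frame round the wheels rises 1 mm above the deck
- tens_window (a point): the same for the middle wheel
- units_window (a point): the same for the right wheel
- hundreds_wheel (a joint): angle of the left wheel, rad: digit = value / 0.6283 (0 at digit 0, 36 degrees a digit); grows as the top of the wheel moves away from the robot; stops at 0 and at 9 (no passing from 9 to 0)
- tens_wheel (a joint): the same for the middle wheel
- units_wheel (a joint): the same for the right wheel
- cover (a joint): opening angle of the clear cover, rad: 0 closed (lying on the deck over the wheels), 2.15 fully open, tipped back behind the counter. Stiff hinge: stays at any angle, about 1 N at the grip moves it. A clear plastic hood, 98 mm long in x, 112 mm wide, 20 mm high, open below
- cover_grip (a point): centre of the cover's black grip, a barrel of 12 mm diameter, 24 mm long along y, 19 mm ahead of the cover's front wall (held by a 12 mm wide arm at its middle). Closed, it lies 15 mm above the deck; it moves with the cover. Pinch it on its two flat ends (along y): it can then turn between the pads
- cover_hinge (a point): fixed point: middle of the cover's hinge line (along the counter's y), on the deck's rear edge. With the cover closed the grip lies 117 mm before and 15 mm above it
- bolt: loose hexagon bolt, 68 mm tall, standing on its head left of the counter; origin at the centre of its underside. A bystander
- nut: loose hexagon nut, 36x41x29 mm, left of the counter; origin at the centre of its underside. A bystander
- marker_pen: loose marker pen, 146 mm long, 16 mm wide, lying right of the counter along its x; origin at the middle of its underside. A bystander

How it is judged:
On the way, in this order (a step that is already met when the one before it is completed fails the run):
1. the cover is lifted clear of the wheels (opened by more than 1 rad) (value of joint cover above 1 rad), for 0.2 s.
2. with the cover still open the wheels stand at 4, 7, 2, each within 0.13 rad (7 degrees) of its digit (value of joint cover above 0.6 rad and value of joint hundreds_wheel between 2.383 and 2.643 rad and value of joint tens_wheel between 4.268 and 4.528 rad and value of joint units_wheel between 1.127 and 1.387 rad), for 0.2 s.
At the end, for the whole second after the job is handed in: The wheels stand at 4, 7 and 2 from left to right, each within 0.13 rad of its digit; the cover is closed to within 0.06 rad (grip within 7 mm of its lowest place); the bolt still stands and the bolt, nut and marker lie within 25 mm of where they were (value of joint cover below 0.06 rad and value of joint hundreds_wheel between 2.383 and 2.643 rad and value of joint tens_wheel between 4.268 and 4.528 rad and value of joint units_wheel between 1.127 and 1.387 rad and distance of each of bolt, nut, marker_pen from where it was at the start of the episode below 0.025 m and angle between bolt's own z axis and vertical below 0.3 rad); the robot touches nothing.
It fails at once if the bolt, the nut or the marker is knocked away (moved by more than 25 mm, or the bolt tipped over) (distance of any of bolt, nut, marker_pen from where it was at the start of the episode above 0.025 m or angle between bolt's own z axis and vertical above 0.3 rad).
It also fails if it takes over 72 s, if anything falls off the work surface, if the arm or the gripper's body presses on something with over 40 N, if the wrist force passes 120 N, or if a joint passes its speed limit or range.

## Working session

There is one attempt and no reset: what is moved stays moved. The work goes in short steps, Python scripts to look and compute and a shell command to move; the robot and the scene stay as the last step left them, time stands still between calls to the robot, and variables do not carry over. Pictures are saved under pics/ and viewed, at most 10 in all, crops included, and the job is handed in when it is done.

```bash
ls; mkdir -p pics
python3 - <<'E'
from cell import arm
import cv2,numpy as np
for n in("top","side"):
    d=arm.get_image(n);cv2.imwrite(f"pics/{n}0.png",d["image"]);print(n,d["fx"],d["cx"],d["cy"],np.round(d["cam_to_world"],4).tolist())
s=arm.observe();print(s["clock"],s["position"],s["ee_rot"],s["width"],arm.tcp_to_grasp)
E
```

```text
cell.py
nudge.py
pics
top 520.3349114622972 323.17192121021384 235.93644090396535 [[0.0133, -0.9981, 0.0601, 0.4563], [-0.9998, -0.0123, 0.0162, -0.0403], [-0.0155, -0.0604, -0.9981, 0.9166], [0.0, 0.0, 0.0, 1.0]]
side 573.3107198603682 320.8985754589375 239.57640106448784 [[-0.9262, -0.2031, 0.3177, 0.2654], [-0.3764, 0.4484, -0.8107, 0.6464], [0.0222, -0.8704, -0.4918, 0.5102], [0.0, 0.0, 0.0, 1.0]]
0.1 [0.18391315 0.59689018 0.22604479] [-4.67699757e-01 -3.10652106e+00  2.09283003e-03] 0.9999937271653179 0.0188
```

View pics/top0.png

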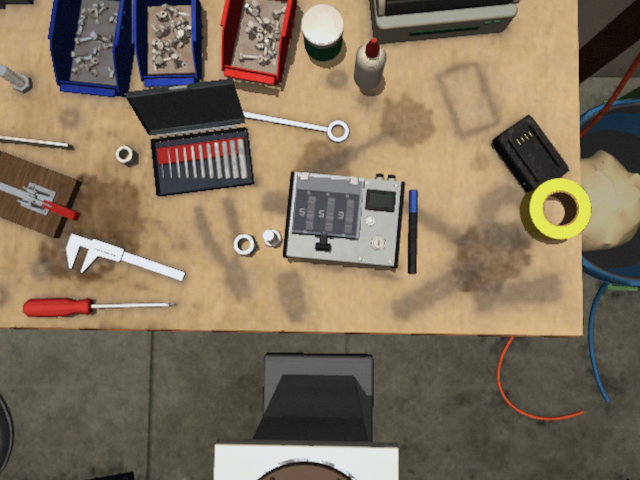

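View pics/side0.png

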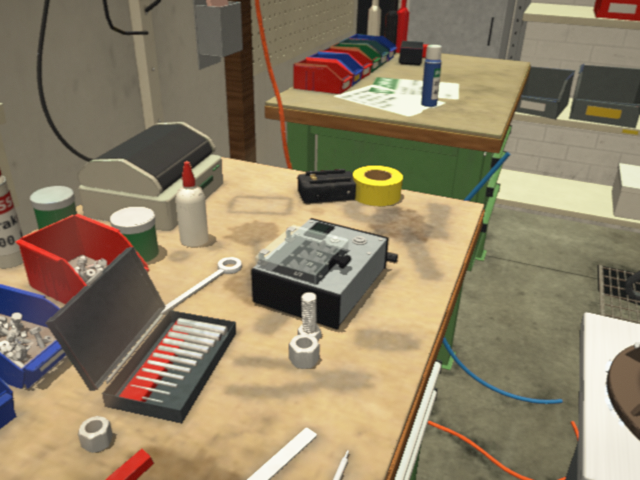

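The top view shows the counter at px (290-405, 172-270), with the digits at about (303-340, 214), the grip near (323,242) and the bolt and nut at about (270,238) and (244,244). The pen is at (413,232). The side view shows the grip near (342,258). I'll enlarge both views.

Run:
```python
import cv2,numpy as np
t=cv2.imread("pics/top0.png")[160:280,280:420];s=cv2.imread("pics/side0.png")[210:330,245:405]
cv2.imwrite("pics/tc.png",cv2.resize(t,None,fx=5,fy=5,interpolation=cv2.INTER_CUBIC))
cv2.imwrite("pics/sc.png",cv2.resize(s,None,fx=5,fy=5,interpolation=cv2.INTER_CUBIC))
```

```text
(no output)
```

View pics/tc.png

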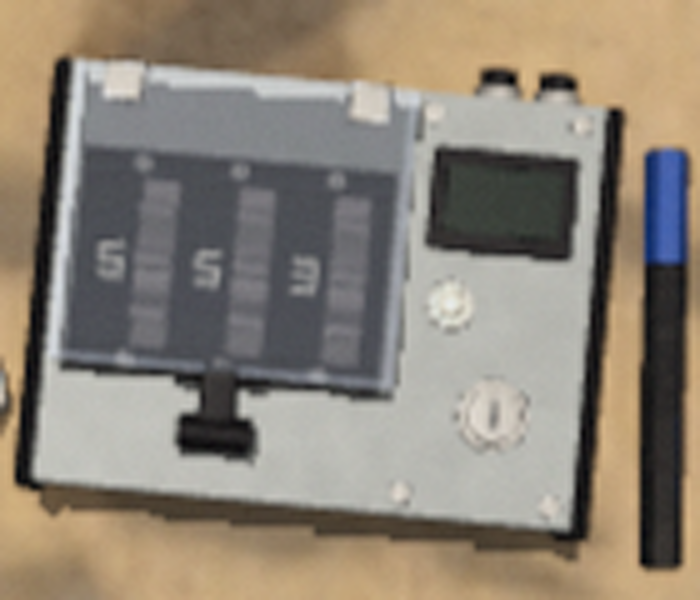

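View pics/sc.png

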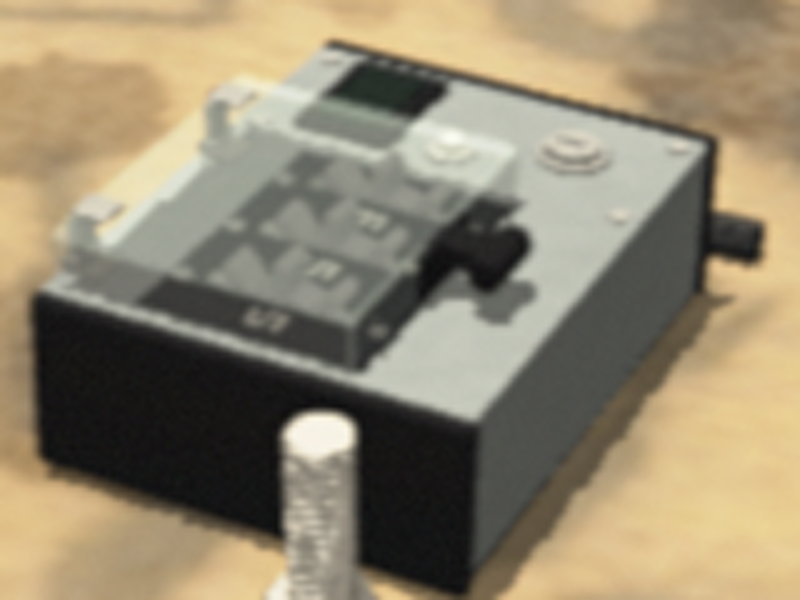

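In the enlarged crops the counter is turned slightly clockwise and the wheels look like 5, 5, 3. In the top crop the cheek corners are at about (60,60), (620,110), (583,540) and (18,485), and the grip is at (217,435). In the side crop the corners are at (38,292), (335,42), (712,140) and (480,420), and the grip is at (500,250).

```bash
cat > h.py <<'E'
import numpy as np,cv2,json
from scipy.optimize import least_squares
from scipy.spatial.transform import Rotation as R
from cell import arm
def cam(n):
    d=arm.get_image(n);return d
def proj(d,P):
    M=np.linalg.inv(d["cam_to_world"]);p=np.atleast_2d(P)@M[:3,:3].T+M[:3,3]
    return np.c_[d["fx"]*p[:,0]/p[:,2]+d["cx"],d["fy"]*p[:,1]/p[:,2]+d["cy"]]
def tri(ds,uvs,x0=(.5,0,.07)):
    r=least_squares(lambda X:np.concatenate([(proj(d,X)[0]-uv) for d,uv in zip(ds,uvs)]),x0)
    return r.x,np.abs(r.fun).max()
def C(p,x,y,z):  # counter->world (mm in, m out); p=(x,y,dz,yaw)
    c,s=np.cos(p[3]),np.sin(p[3]);x,y,z=x/1e3,y/1e3,z/1e3
    return np.array([p[0]+c*x-s*y,p[1]+s*x+c*y,p[2]+z])
E
python3 - <<'E'
from h import *
t,s=cam("top"),cam("side")
T=(np.array([[60,60],[620,110],[583,540],[18,485]])+.5)/5-.5+[280,160]
S=(np.array([[38,292],[335,42],[712,140],[480,420]])+.5)/5-.5+[245,210]
gt=(np.array([217,435])+.5)/5-.5+[280,160];gs=(np.array([500,250])+.5)/5-.5+[245,210]
for a,b in zip(T,S):print(tri([t,s],[a,b]))
g=tri([t,s],[gt,gs]);print("grip",g)
K=[(65,65),(65,-125),(-75,-125),(-75,65)]
def f(p):
    W=np.array([C(p,x,y,63.5) for x,y in K]);G=C(p,65-117,16.5*0+0,77)
    return np.r_[(proj(t,W)-T).ravel(),(proj(s,W)-S).ravel()]
r=least_squares(f,[.5,0,0,-.1]);print(r.x.tolist(),np.round(r.fun,1))
p=r.x;c,q=np.cos(p[3]),np.sin(p[3]);d=g[0]-p[:3];print("grip in counter mm",1e3*(c*d[0]+q*d[1]),1e3*(-q*d[0]+c*d[1]),1e3*d[2])
json.dump(r.x.tolist(),open("pose.json","w"))
E
```

```text
(array([0.61397538, 0.02740895, 0.06255736]), np.float64(0.0017207096736626681))
(array([ 0.59929355, -0.15842255,  0.06011916]), np.float64(0.23128908220951416))
(array([ 0.45936948, -0.14625641,  0.06013719]), np.float64(1.242541940984779))
(array([0.47287264, 0.03864205, 0.06449991]), np.float64(0.010778092312307308))
grip (array([ 0.49053801, -0.02628404,  0.07775722]), np.float64(0.5916676841536628))
[0.5435630658908448, -0.030270407356762577, -0.0015564569035933476, -0.07579935230194927] [-1.3  0.5  1.1  0.3  1.7 -1.2 -0.8 -0.5 -0.3  1.2  0.3 -1.3  1.9 -1.7
 -1.1  2. ]
grip in counter mm -53.17467189589613 -0.040500967674410825 79.31367856854995
```

```bash
cat > rel.py <<'E'
import sys;from h import *
p=json.load(open("pose.json"));s=arm.observe()
Rm=R.from_rotvec(s["ee_rot"]).as_matrix();y=Rm[:,1]
a=np.arctan2(y[1],y[0])-np.pi/2-p[3]
q=np.asarray(s["position"]);c,n=np.cos(p[3]),np.sin(p[3]);d=q-p[:3]
print("t",s["clock"],"TCP in counter mm",np.round(1e3*np.array([c*d[0]+n*d[1],-n*d[0]+c*d[1],d[2]]),1),"turn needed",round(a,3),"F",np.round(s["force"],1))
for v in sys.argv[1:]:
    w=C(p,*map(float,v.split(",")));print(v,"world",np.round(w,4),"tool delta mm",np.round(1e3*Rm.T@(w-q),1))
E
python3 - <<'E'
from h import *
p=json.load(open("pose.json"));p[2]=0;json.dump(p,open("pose.json","w"))
t=cam("top");M=np.array(t["cam_to_world"])
for n,(u,v),z in [("rh",(155,265),.076),("rt",(252,272),.076),("ru",(346,280),.076),("wh",(110,262),.062),("wt",(207,270),.062),("wu",(305,277),.062),("grip",(217,435),.083)]:
    u,v=(u+.5)/5-.5+280,(v+.5)/5-.5+160
    r=M[:3,:3]@[(u-t["cx"])/t["fx"],(v-t["cy"])/t["fy"],1];X=M[:3,3]+r*(z-M[2,3])/r[2];d=X-p[:3]
    c,q=np.cos(p[3]),np.sin(p[3]);print(n,np.round(1e3*np.array([c*d[0]+q*d[1],-q*d[0]+c*d[1]]),1))
E
python3 nudge.py '[{"turn":-0.112, "aperture":1}, {"turn":-0.112, "aperture":1}]'; python3 rel.py -- 2>/dev/null -53,0,130
```

```text
rh [-0.8 24.6]
rt [-0.3 -7. ]
ru [ -0.3 -37.6]
wh [ 0.3 40.2]
wt [0.5 8. ]
wu [  1.  -24.4]
grip [-54.3  -0.5]
clock: 0.45
position: [0.1839, 0.5972, 0.2266]
ee_rot: [0.11, 3.14, -0.001]
force: [0.2, -0.5, 0.2]
width: 1.003
gripper_force: 0.0
t 0.45 TCP in counter mm [-406.2  598.5  226.6] turn needed 0.006 F [ 0.2 -0.5  0.2]
```

```bash
python3 nudge.py '[{"sx":-0.022, "sy":-0.0375, "aperture":0.6}, {"sx":-0.022, "sy":-0.0375, "aperture":0.6}, {"sx":-0.022, "sy":-0.0375, "aperture":0.6}, {"sx":-0.022, "sy":-0.0375, "aperture":0.6}, {"sx":-0.022, "sy":-0.0375, "aperture":0.6}, {"sx":-0.022, "sy":-0.0375, "aperture":0.6}, {"sx":-0.022, "sy":-0.0375, "aperture":0.6}, {"sx":-0.022, "sy":-0.0375, "aperture":0.6}]'; python3 nudge.py '[{"sx":-0.022, "sy":-0.0375, "aperture":0.6}, {"sx":-0.022, "sy":-0.0375, "aperture":0.6}, {"sx":-0.022, "sy":-0.0375, "aperture":0.6}, {"sx":-0.022, "sy":-0.0375, "aperture":0.6}, {"sx":-0.022, "sy":-0.0375, "aperture":0.6}, {"sx":-0.022, "sy":-0.0375, "aperture":0.6}, {"sx":-0.022, "sy":-0.0375, "aperture":0.6}, {"sx":-0.022, "sy":-0.0375, "aperture":0.6}, {"aperture":0.6}, {"aperture":0.6}]'; python3 rel.py ' -53,0,66'
```

```text
clock: 1.25
position: [0.3376, 0.2833, 0.2269]
ee_rot: [0.118, 3.139, 0.001]
force: [0.6, 0.3, 0.3]
width: 0.601
gripper_force: 0.0
clock: 2.25
position: [0.4901, -0.0283, 0.2266]
ee_rot: [-0.122, -3.139, 0.0]
force: [0.8, 0.4, -0.3]
width: 0.597
gripper_force: 0.0
t 2.25 TCP in counter mm [-53.4  -2.1 226.6] turn needed -0.002 F [ 0.8  0.4 -0.3]
 -53,0,66 world [ 0.4907 -0.0263  0.066 ] tool delta mm [ -0.5   2.1 160.6]
```

```bash
python3 nudge.py '[{"sy":0.002, "sz":0.04, "aperture":0.6}, {"sz":0.04, "aperture":0.6}, {"sz":0.04, "aperture":0.6}, {"sz":0.03, "aperture":0.6}, {"sz":0.005, "aperture":0.6}, {"sz":0.005, "aperture":0.6}, {"aperture":0.6}, {"aperture":0.6}]';python3 nudge.py '[{"sz":0.002, "aperture":0.6}, {"aperture":0.6}]'; python3 rel.py
```

```text
clock: 3.05
position: [0.4913, -0.025, 0.0681]
ee_rot: [0.117, 3.137, 0.001]
force: [-0.7, 0.1, 0.7]
width: 0.602
gripper_force: 0.0
clock: 3.25
position: [0.4907, -0.0252, 0.0653]
ee_rot: [0.118, 3.138, 0.001]
force: [0.2, 0.0, 0.7]
width: 0.597
gripper_force: 0.0
t 3.25 TCP in counter mm [-53.1   1.   65.3] turn needed 0.001 F [0.2 0.  0.7]
```

```bash
for i in 1 2 3; do python3 nudge.py '[{"sz":0.001, "aperture":0.6}, {"aperture":0.6}]' | egrep 'pos|for'; done
```

```text
position: [0.4903, -0.0253, 0.0638]
force: [-0.2, -0.1, 0.7]
gripper_force: 0.0
position: [0.4902, -0.0253, 0.0626]
force: [0.7, 0.2, 0.3]
gripper_force: 0.0
position: [0.4903, -0.0254, 0.0623]
force: [-2.8, 0.0, 11.0]
gripper_force: 5.6
```

```bash
for i in 1 2; do python3 nudge.py '[{"sz":0.001, "aperture":0.6}, {"aperture":0.6}]' | egrep 'pos|for'; done
```

```text
position: [0.4904, -0.0254, 0.0622]
force: [-7.3, -0.1, 26.9]
gripper_force: 13.3
position: [0.4904, -0.0254, 0.062]
force: [-12.6, 1.5, 41.9]
gripper_force: 21.0
```

```bash
python3 nudge.py '[{"sz":-0.006, "aperture":0.6}, {"aperture":0.3}, {"aperture":0.0}, {"aperture":0}, {"aperture":0}, {"aperture":0}, {"aperture":0}]' 15; python3 rel.py
```

```text
clock: 4.95
position: [0.4901, -0.0253, 0.0655]
ee_rot: [-0.117, -3.139, 0.0]
force: [0.2, 0.8, -1.4]
width: 0.259
gripper_force: 15.0
t 4.95 TCP in counter mm [-53.7   0.9  65.5] turn needed 0.001 F [ 0.2  0.8 -1.4]
```

```bash
python3 nudge.py '[{"sx":-0.0021, "sz":-0.0116, "aperture":0}, {"sx":-0.0032, "sz":-0.0113, "aperture":0}, {"sx":-0.0044, "sz":-0.011, "aperture":0}, {"sx":-0.0054, "sz":-0.0105, "aperture":0}, {"sx":-0.0064, "sz":-0.0099, "aperture":0}, {"sx":-0.0074, "sz":-0.0092, "aperture":0}, {"sx":-0.0083, "sz":-0.0084, "aperture":0}, {"sx":-0.0091, "sz":-0.0075, "aperture":0}, {"sx":-0.0098, "sz":-0.0066, "aperture":0}, {"sx":-0.0104, "sz":-0.0056, "aperture":0}]'; python3 rel.py
```

```text
clock: 5.95
position: [0.5569, -0.0307, 0.1579]
ee_rot: [-0.118, -3.138, 0.0]
force: [-0.2, -1.0, -3.6]
width: 0.257
gripper_force: 15.0
t 5.95 TCP in counter mm [ 13.4   0.6 157.9] turn needed 0.001 F [-0.2 -1.  -3.6]
```

```bash
python3 nudge.py '[{"sx":-0.0109, "sz":-0.0045, "aperture":0}, {"sx":-0.0113, "sz":-0.0034, "aperture":0}, {"sx":-0.0116, "sz":-0.0023, "aperture":0}, {"sx":-0.0117, "sz":-0.0011, "aperture":0}, {"sx":-0.0118, "sz":0.0001, "aperture":0}, {"sx":-0.0117, "sz":0.0013, "aperture":0}, {"sx":-0.0115, "sz":0.0024, "aperture":0}, {"sx":-0.0112, "sz":0.0036, "aperture":0}, {"sx":-0.0108, "sz":0.0047, "aperture":0}, {"aperture":0}]'; python3 rel.py; python3 nudge.py '[{"aperture":0.6}, {"aperture":0.6}, {"sz":-0.03, "aperture":0.6}, {"sx":0.04, "sz":-0.03, "aperture":0.6}, {"sx":0.05, "aperture":0}, {"sx":0.05, "aperture":0}, {"sx":0.03, "aperture":0}, {"sx":0.03, "aperture":0}, {"sx":0.03, "aperture":0}, {"aperture":0}]'; python3 rel.py
python3 - <<'E'
from h import *
a=cam("top")["image"][150:280,270:430];b=cam("side")["image"][170:330,240:440]
o=np.vstack([cv2.resize(a,(480,390),interpolation=2)[:300],cv2.resize(b,(480,384),interpolation=2)[:300]])
cv2.imwrite("pics/o1.png",o)
E
```

```text
clock: 6.95
position: [0.6612, -0.0392, 0.1561]
ee_rot: [0.118, 3.137, -0.002]
force: [2.4, -4.6, 3.8]
width: 0.26
gripper_force: 15.0
t 6.95 TCP in counter mm [117.9   0.  156.1] turn needed 0.0 F [ 2.4 -4.6  3.8]
clock: 7.95
position: [0.4256, -0.0199, 0.2162]
ee_rot: [-0.115, -3.137, -0.003]
force: [0.7, 1.0, -0.2]
width: 0.126
gripper_force: 0.0
t 7.95 TCP in counter mm [-118.4    1.5  216.2] turn needed 0.002 F [ 0.7  1.  -0.2]
```

View pics/o1.png

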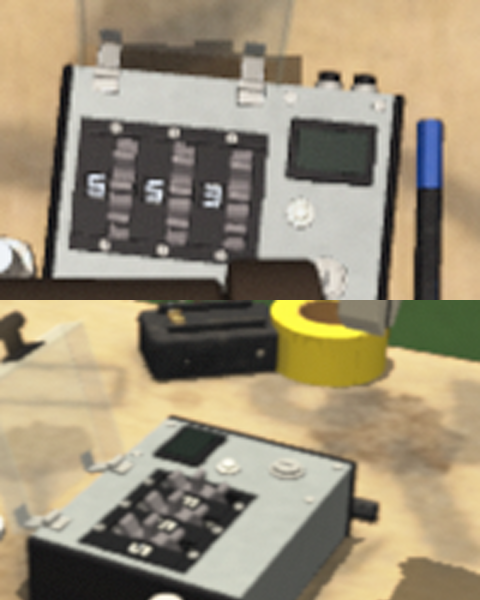

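The cover stands open behind the counter and the windows read 5, 5 and either 3 or 9. I'll enlarge the digits at about (95,187), (155,190) and (212,195) in this picture.

Run:
```python
from h import *
a=cam("top")["image"][200:225,294:350];d=cam("side");p=json.load(open("pose.json"))
# rectified side view of the window row on the deck
P=[C(p,x,y,62) for x,y in [(12,50),(12,-35),(-12,-35),(-12,50)]]
H=cv2.getPerspectiveTransform(np.float32(proj(d,np.array(P))),np.float32([[0,0],[680,0],[680,200],[0,200]]))
o=np.vstack([cv2.resize(a,(680,304),interpolation=2),cv2.warpPerspective(d["image"],H,(680,200),flags=2)])
cv2.imwrite("pics/d1.png",o)
```

```text
(no output)
```

View pics/d1.png

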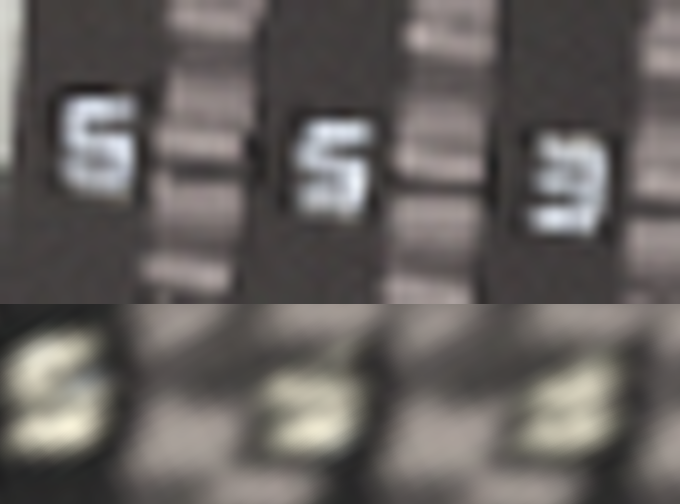

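Run:
```python
from h import *
im=[cam("top")["image"] for _ in range(4)]
g=np.mean(im,0).mean(2).astype(int)
for u in(298,317,336):print(g[206:222,u:u+9] if u<330 else g[209:221,336:346])
```

```text
[[ 65  65  66  64  65  65  64  65  55]
 [ 53  42  44  45  45  57  72  52  51]
 [ 45 103 183 207 194 161 148  70  44]
 [ 46 140 211 197 192 166 144  76  61]
 [ 47 140 195 119 108  90  84  62  78]
 [ 51 141 210 189 194 211 181  58  85]
 [ 56 104 158 158 170 210 205  57  71]
 [ 69 129 163 135 135 168 182  58  58]
 [ 55 126 181 175 182 188 150  59  85]
 [ 52  78 117 138 149 154 117  51  95]
 [ 66  65  67  76  85  90  88  54  86]
 [ 66  65  65  66  64  66  66  67  90]
 [ 65  65  65  65  64  66  65  69  86]
 [ 64  65  66  65  65  66  65  66  73]
 [ 67  65  66  66  65  65  67  70  82]
 [ 66  67  66  66  66  66  65  84 122]]
[[ 65  64  64  64  64  63  64  64  64]
 [ 64  63  63  62  64  64  64  64  63]
 [ 61  55  58  63  64  64  64  62  63]
 [ 57  43  52  66  65  58  66  57  55]
 [ 54  53 136 210 210 210 192 114  50]
 [ 53  83 158 204 191 189 168 107  55]
 [ 56 123 189 170 125  94  80  63  60]
 [ 50 112 178 190 186 191 191  85  58]
 [ 50  74 102 130 147 199 228 102  55]
 [ 49  93 150 173 162 193 226  81  63]
 [ 45  98 169 186 179 196 185  56  64]
 [ 55  75 111 113 119 147 113  50  67]
 [ 65  64  63  65  71  83  78  59  73]
 [ 65  64  65  64  65  64  63  64  72]
 [ 64  65  65  65  64  65  65  64  74]
 [ 65  65  66  65  65  64  64  61  70]]
[[ 63  63  63  62  63  62  61  62  62  61]
 [ 58  51  60  65  55  63  62  62  62  66]
 [ 55  44 103 152 120 141 132  81  46  60]
 [ 60  55 119 189 194 202 198 153  46  68]
 [ 61  59  86 134 155 161 188 185  55  68]
 [ 59  67 126 172 162 140 173 180  59  67]
 [ 55  59 116 169 161 169 190 158  58  71]
 [ 52  55  62  84  86 134 173 143  60  62]
 [ 55  91 164 210 196 187 203 119  59  62]
 [ 51  82 152 194 183 174 181  72  50  82]
 [ 55  60  70  72  74  83  92  52  52  95]
 [ 63  63  63  62  63  62  63  61  61  96]]
```

```bash
python3 nudge.py '[{"sx":-0.039, "sy":0.006, "sz":0.029, "aperture":0}, {"sx":-0.039, "sy":0.006, "sz":0.029, "aperture":0}, {"sx":-0.039, "sy":0.006, "sz":0.029, "aperture":0}, {"sx":-0.038, "sy":0.0055, "sz":0.029, "aperture":0}, {"aperture":0}, {"sz":0.02, "aperture":0}, {"sz":0.01, "aperture":0}, {"aperture":0}, {"aperture":0}]'|egrep 'for|wid'; python3 rel.py
```

```text
force: [-0.1, 0.1, -0.2]
width: 0.005
gripper_force: 0.0
t 9.25 TCP in counter mm [40.5 24.4 71.2] turn needed 0.001 F [-0.1  0.1 -0.2]
```

```bash
python3 nudge.py '[{"sz":0.005, "aperture":0}, {"sx":0.005, "aperture":0}, {"sx":0.005, "aperture":0}, {"aperture":0}]'|egrep 'pos|for'; python3 nudge.py '[{"sx":0.002, "aperture":0}, {"sx":0.002, "sz":-0.0005, "aperture":0}, {"sx":0.002, "sz":-0.0005, "aperture":0}, {"sx":0.002, "sz":-0.0005, "aperture":0}, {"aperture":0}]'|egrep 'pos|for'; python3 nudge.py '[{"sx":0.002, "sz":-0.001, "aperture":0}, {"sx":0.002, "sz":-0.001, "aperture":0}, {"sx":0.002, "sz":-0.001, "aperture":0}, {"aperture":0}]'|egrep 'pos|for'; python3 rel.py
```

```text
position: [0.5766, -0.0082, 0.0666]
force: [2.8, -0.2, 2.2]
gripper_force: 1.5
position: [0.5671, -0.0075, 0.0669]
force: [-0.5, 0.1, 2.1]
gripper_force: 1.0
position: [0.5621, -0.0071, 0.0704]
force: [1.9, 0.2, 5.4]
gripper_force: 2.4
t 10.55 TCP in counter mm [16.7 24.5 70.4] turn needed 0.001 F [1.9 0.2 5.4]
```

```bash
python3 nudge.py '[{"sz":-0.02, "aperture":0}, {"sx":-0.012, "sy":-0.03, "aperture":0}, {"sx":-0.012, "sy":-0.033, "aperture":0}, {"aperture":0}, {"sz":0.02, "aperture":0}, {"sz":0.004, "aperture":0}, {"sx":0.005, "aperture":0}, {"sx":0.005, "aperture":0}, {"aperture":0}]'|egrep 'pos|for'; python3 rel.py;  python3 - <<'E'
from h import *
cv2.imwrite("pics/x.png",np.vstack([cv2.resize(cam("top")["image"][200:230,290:360],(770,330),interpolation=2)]))
E
```

```text
position: [0.5712, -0.0706, 0.0669]
force: [1.1, 0.2, -0.8]
gripper_force: 0.6
t 11.45 TCP in counter mm [ 30.6 -38.1  66.9] turn needed 0.001 F [ 1.1  0.2 -0.8]
```

View pics/x.png

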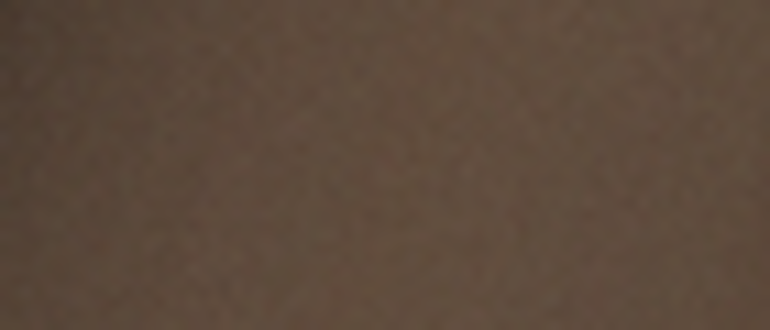

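The arm blocks the top camera here, so this picture shows nothing useful. I'll pull the units wheel one click now, push the tens wheel two clicks, and look after retreating.

```bash
python3 nudge.py '[{"sx":0.002, "aperture":0}, {"sx":0.002, "sz":-0.0005, "aperture":0}, {"sx":0.002, "sz":-0.0005, "aperture":0}, {"sx":0.002, "sz":-0.0005, "aperture":0}, {"sx":0.002, "sz":-0.001, "aperture":0}, {"sx":0.002, "sz":-0.001, "aperture":0}, {"sx":0.002, "sz":-0.001, "aperture":0}, {"aperture":0}]'|egrep 'pos|for'; python3 rel.py; python3 nudge.py '[{"sz":-0.02, "aperture":0}, {"sx":0.028, "sy":0.016, "aperture":0}, {"sx":0.028, "sy":0.0155, "aperture":0}, {"aperture":0}, {"sz":0.018, "aperture":0}, {"sz":0.006, "aperture":0}, {"aperture":0}]'|egrep 'for';python3 rel.py
```

```text
position: [0.5567, -0.07, 0.0706]
force: [0.6, -0.5, 2.1]
gripper_force: 1.3
t 12.3 TCP in counter mm [ 16.1 -38.6  70.6] turn needed 0.001 F [ 0.6 -0.5  2.1]
force: [0.3, 0.3, -0.1]
gripper_force: 0.0
t 13.0 TCP in counter mm [-40.2  -7.4  65.6] turn needed 0.001 F [ 0.3  0.3 -0.1]
```

```bash
python3 nudge.py '[{"sx":-0.005, "sz":-0.0005, "aperture":0}, {"sx":-0.005, "aperture":0}, {"sx":-0.002, "aperture":0}, {"sx":-0.002, "sz":-0.0005, "aperture":0}, {"sx":-0.002, "sz":-0.0005, "aperture":0}, {"sx":-0.002, "sz":-0.0005, "aperture":0}, {"sx":-0.002, "sz":-0.001, "aperture":0}, {"sx":-0.002, "sz":-0.001, "aperture":0}, {"sx":-0.002, "sz":-0.001, "aperture":0}, {"aperture":0}]'|egrep 'for'; python3 rel.py; python3 nudge.py '[{"sz":-0.02, "aperture":0}, {"sx":0.024, "aperture":0}, {"aperture":0}, {"sz":0.02, "aperture":0}, {"sz":0.0045, "aperture":0}, {"aperture":0}]'|egrep 'for';python3 rel.py
```

```text
force: [0.6, 0.3, 0.2]
gripper_force: 0.0
t 14.0 TCP in counter mm [-14.8  -7.1  71.7] turn needed 0.001 F [0.6 0.3 0.2]
force: [0.9, -0.1, -0.3]
gripper_force: 0.0
t 14.6 TCP in counter mm [-39.9  -7.2  66.4] turn needed 0.001 F [ 0.9 -0.1 -0.3]
```

Second tens click, then retreat and look.

```bash
python3 nudge.py '[{"sx":-0.005, "aperture":0}, {"sx":-0.005, "aperture":0}, {"sx":-0.002, "aperture":0}, {"sx":-0.002, "sz":-0.0005, "aperture":0}, {"sx":-0.002, "sz":-0.0005, "aperture":0}, {"sx":-0.002, "sz":-0.0005, "aperture":0}, {"sx":-0.002, "sz":-0.001, "aperture":0}, {"sx":-0.002, "sz":-0.001, "aperture":0}, {"sx":-0.002, "sz":-0.001, "aperture":0}, {"aperture":0}]'|egrep 'for'; python3 rel.py; python3 nudge.py '[{"sz":-0.03, "aperture":0}, {"sx":0.04, "sz":-0.03, "aperture":0}, {"sx":0.045, "sz":-0.03, "aperture":0}, {"sx":0.045, "sz":-0.03, "aperture":0}, {"aperture":0}]'|egrep 'for';python3 rel.py;  python3 - <<'E'
from h import *
a=np.mean([cam("top")["image"] for _ in range(4)],0).astype(np.uint8)
cv2.imwrite("pics/d2.png",cv2.resize(a[195:232,290:360],(770,407),interpolation=2))
g=a.mean(2).astype(int)
for u in(298,317,336):print(g[206:222,u:u+9])
E
```

```text
force: [0.4, -0.1, -0.4]
gripper_force: 0.0
t 15.6 TCP in counter mm [-14.8  -7.1  71.8] turn needed 0.001 F [ 0.4 -0.1 -0.4]
force: [0.2, -0.3, -0.8]
gripper_force: 0.0
t 16.1 TCP in counter mm [-142.    -7.4  189.7] turn needed 0.001 F [ 0.2 -0.3 -0.8]
[[ 62  61  61  62  62  61  62  61  56]
 [ 50  42  56  68  66  70  68  49  57]
 [ 43  98 141  71  65  89 113  67  49]
 [ 44 134 181  71  62 119 167  91  49]
 [ 46 134 188 107  83 151 206  77  68]
 [ 50 134 203 182 187 221 218  56  80]
 [ 52 101 151 150 163 203 198  55  68]
 [ 53  62  63  61  75 145 173  55  56]
 [ 41  63  79  65  79 131 144  57  81]
 [ 50  63  78  78  92 111 111  50  90]
 [ 62  62  64  72  80  86  84  50  83]
 [ 63  62  62  62  62  63  62  63  86]
 [ 62  63  62  62  62  62  62  64  82]
 [ 62  62  63  62  62  63  62  60  69]
 [ 62  61  62  62  62  62  64  64  79]
 [ 63  63  62  62  63  62  62  80 117]]
[[ 61  60  60  60  60  61  60  61  60]
 [ 60  60  61  60  60  61  59  61  61]
 [ 58  53  55  61  60  61  60  60  59]
 [ 55  43  75 121 120 102  89  54  51]
 [ 50  51 114 196 218 214 191 107  44]
 [ 52  59  97 157 183 199
[... 329 characters left out ...]
61  62  61  60  61  61  61  61  69]
 [ 62  62  61  61  62  62  60  59  67]]
[[ 59  58  58  59  58  59  59  59  58]
 [ 58  59  58  59  58  59  58  58  59]
 [ 58  60  59  59  59  58  59  57  58]
 [ 59  59  59  60  59  59  58  57  59]
 [ 55  48  52  51  55  59  60  58  58]
 [ 53  40  71  97  94 114  57  44  46]
 [ 57  53  98 159 179 185 166 136  44]
 [ 57  56  83 128 150 154 182 179  51]
 [ 56  65 121 166 155 133 166 172  55]
 [ 52  64 140 190 155 151 157 133  55]
 [ 51  86 149 153  83 103 100  75  57]
 [ 53 105 185 215 190 160 146  80  54]
 [ 48  78 152 200 196 180 150  68  46]
 [ 53  56  74  97 105 112  86  49  49]
 [ 59  60  59  59  58  60  58  57  57]
 [ 59  61  60  59  58  59  59  58  62]]
```

View pics/d2.png

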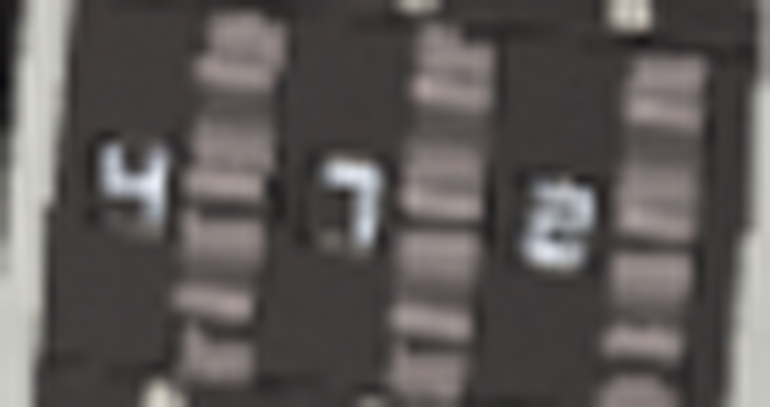

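The windows read 4, 7 and 2, and the tooth rows line up, so all three wheels are clicked in. Next I'll regrip the cover's grip where I released it.

```bash
python3 nudge.py '[{"sx":-0.035, "sy":0.008, "sz":-0.03, "aperture":0.6}, {"sx":-0.045, "aperture":0.6}, {"sx":-0.045, "aperture":0.6}, {"sx":-0.045, "aperture":0.6}, {"sx":-0.045, "aperture":0.6}, {"sx":-0.045, "aperture":0.6}, {"aperture":0.6}, {"aperture":0.6}]'|egrep 'for|wid'; python3 rel.py 118,0.3,156.1
```

```text
force: [-1.3, 1.0, 0.4]
width: 0.591
gripper_force: 0.0
t 17.1 TCP in counter mm [121.9   0.5 213.9] turn needed 0.001 F [-1.3  1.   0.4]
118,0.3,156.1 world [ 0.6612 -0.0389  0.1561] tool delta mm [ 3.7 -0.1 57.8]
```

```bash
python3 nudge.py '[{"sx":0.0037, "sz":0.03, "aperture":0.6}, {"sz":0.02, "aperture":0.6}, {"sz":0.008, "aperture":0.6}, {"aperture":0.3}, {"aperture":0}, {"aperture":0}, {"aperture":0}, {"aperture":0}, {"aperture":0}]' 15|egrep 'for|wid'; python3 rel.py
```

```text
force: [0.2, -3.9, 3.1]
width: 0.262
gripper_force: 15.0
t 18.0 TCP in counter mm [118.3   0.  159.9] turn needed 0.0 F [ 0.2 -3.9  3.1]
```

```bash
python3 nudge.py '[{"sx":0.0108, "sz":-0.0047, "aperture":0}, {"sx":0.0112, "sz":-0.0036, "aperture":0}, {"sx":0.0115, "sz":-0.0024, "aperture":0}, {"sx":0.0117, "sz":-0.0013, "aperture":0}, {"sx":0.0118, "sz":-0.0001, "aperture":0}, {"sx":0.0117, "sz":0.0011, "aperture":0}, {"sx":0.0116, "sz":0.0023, "aperture":0}, {"sx":0.0113, "sz":0.0034, "aperture":0}, {"sx":0.0109, "sz":0.0045, "aperture":0}]'|egrep 'for|wid'; python3 rel.py
```

```text
force: [1.3, -3.9, 1.0]
width: 0.257
gripper_force: 15.0
t 18.9 TCP in counter mm [ 13.5   0.7 159.9] turn needed 0.001 F [ 1.3 -3.9  1. ]
```

```bash
python3 nudge.py '[{"sx":0.0104, "sz":0.0056, "aperture":0}, {"sx":0.0098, "sz":0.0066, "aperture":0}, {"sx":0.0091, "sz":0.0075, "aperture":0}, {"sx":0.0083, "sz":0.0084, "aperture":0}, {"sx":0.0074, "sz":0.0092, "aperture":0}, {"sx":0.0064, "sz":0.0099, "aperture":0}, {"sx":0.0054, "sz":0.0105, "aperture":0}, {"sx":0.0044, "sz":0.011, "aperture":0}, {"sx":0.0032, "sz":0.0113, "aperture":0}]'|egrep 'for|wid'; python3 rel.py;python3 nudge.py '[{"sx":0.0021, "sz":0.0086, "aperture":0}, {"sz":0.002, "aperture":0}, {"aperture":0}]'|egrep 'for|wid'; python3 rel.py
```

```text
force: [-2.2, -2.4, 0.5]
width: 0.258
gripper_force: 15.0
t 19.8 TCP in counter mm [-50.3   1.1  78.6] turn needed 0.001 F [-2.2 -2.4  0.5]
force: [-3.6, -1.6, 0.8]
width: 0.256
gripper_force: 15.0
t 20.1 TCP in counter mm [-52.1   1.   68.6] turn needed 0.001 F [-3.6 -1.6  0.8]
```

```bash
for i in 1 2 3; do python3 nudge.py '[{"sz":0.001, "aperture":0}, {"aperture":0}]'|egrep 'pos|^for'; done
```

```text
position: [0.4916, -0.0253, 0.0681]
force: [-5.5, -2.1, 0.2]
position: [0.4915, -0.0253, 0.0671]
force: [-5.5, -1.6, 0.3]
position: [0.4916, -0.0252, 0.0667]
force: [-7.6, -2.0, 9.2]
```

```bash
python3 nudge.py '[{"sz":0.001, "aperture":0}, {"aperture":0}, {"sz":-0.001, "aperture":0}, {"aperture":0.3}, {"aperture":0.5}, {"aperture":0.5}, {"aperture":0.5}]'|egrep 'pos|^for|wid';python3 nudge.py '[{"sz":-0.04, "aperture":0.5}, {"sx":0.02, "sz":-0.04, "aperture":0.5}, {"sx":0.045, "sz":-0.04, "aperture":0.5}, {"sx":0.045, "sz":-0.02, "aperture":0.5}, {"aperture":0.5}]'|egrep 'for'
python3 - <<'E'
from h import *
a=cam("top")["image"][160:280,280:420];b=cam("side")["image"][210:370,235:435]
cv2.imwrite("pics/f.png",np.hstack([cv2.resize(a,(400,343),interpolation=2),cv2.resize(b,(400,343),interpolation=2)]))
t=cam("side")["image"][225:285,255:365].astype(int);o=cv2.imread("pics/side0.png")[225:285,255:365].astype(int)
print("side diff mean/max",np.abs(t-o).mean(),np.abs(t-o).max())
g=abs(t-o).max(2);ys,xs=np.where(g>40);print(len(ys),(xs.min()+255,xs.max()+255,ys.min()+225,ys.max()+225) if len(ys) else "")
E
```

```text
position: [0.4929, -0.0253, 0.0663]
force: [0.0, -0.3, 1.6]
width: 0.483
force: [1.1, 0.1, -1.0]
gripper_force: 0.0
side diff mean/max 5.344242424242425 55
8 (np.int64(299), np.int64(311), np.int64(264), np.int64(275))
```

View pics/f.png

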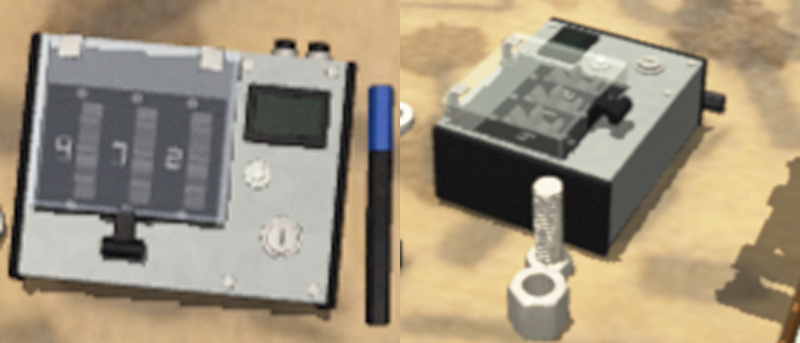

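The cover lies closed: the side view matches the initial one except at the digits, near px (299-311, 264-275). The windows read 4, 7, 2, and the bolt, nut and marker look untouched. Handing in.

```bash
python3 -c "
from cell import arm;print(arm.sign_off())"
```

```text
the job is handed in; nothing more can be done
None
```

The counter is set to 472 with the cover closed, the bolt, nut and marker look undisturbed in the final pictures, and the job was handed in about 22 s into the 72 s limit; the hand-in returned no verdict.

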